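# Close up the end bin of the dispensing row

### The job

The white bin that lacks one side wall is the end piece of the white bin row screwed to the desk. Bring it up to the free right-hand end of the row (the end without the screw lug), its open side against the row's end wall, so that there is no gap, with its front and back flush with the row's, and let go. Leave the four-walled bin, the bottle, the carton and the tins where they are.

Things in the scene. Friction and masses are not known exactly. Their poses are not given: they have to be found in the camera images.
- bin_row: White plastic open-topped bin row fixed to the desk, 56 mm deep (x) by 150 mm wide (y); walls 4 mm thick, front wall 36 mm high, back wall 46 mm, end walls 36 mm in front, 46 mm at the back. Origin: centre of the underside, on the desk. x points to its back, y to its left end, which has a small screw lug; a 77 mm tall medicine bottle stands in the left compartment.
- row_end (a point): Lower edge, middle, of the outer face of the row's right-hand end wall (75 mm from the row's origin along its -y); the loose bin's open side belongs here. Axes as the row's.
- end_bin: Loose white plastic bin, 56 mm deep (x) by 80 mm wide (y), front wall 36 mm high, back wall 46 mm, walls 4 mm, 0.2 kg; dark floor liner; it has no wall on its +y side. Origin: centre of the underside. x points to its back (higher wall), y to its open side. It can be gripped across its 56 mm depth (along x) from above.
- open_edge (a point): Lower edge, middle, of end_bin's open side (40 mm from its origin along its +y).
- spare_bin: Loose bin of the same size and make with walls on all four sides; not to be moved. Origin: centre of the underside, axes as end_bin's.
- white_bottle: Standing white bottle, 49 mm across, 88 mm high; not to be moved. Origin: centre of its underside.
- tablet_carton: Lying tablet carton, 52 x 92 x 26 mm; not to be moved. Origin: centre of its underside.
- tin_stack: Stack of four flat tins, 61 mm across, 61 mm high; not to be moved. Origin: centre of its underside.

How it is judged:
By the outcome, as a careful person would: the job done as asked, in the order asked, and still so for the second after the job is handed in, with the robot touching nothing.
It also fails if it takes over 35 s, if anything falls off the work surface, if the arm or the gripper's body presses on something with over 40 N, if the wrist force passes 120 N, or if a joint passes its speed limit or range.

### The arm

A 6-joint arm with a two-finger parallel gripper is mounted at the origin on a cart in front of the work surface, level with it; the furniture and walls round the work are solid. World frame = base frame: x ahead of the robot, y to its left, z up, the work surface at z = 0. Lengths are in mm, angles in rad, forces in N, time in s.
With the tool pointing down it reaches from about 275 to 825 mm from the base axis. Payload 5.2 kg.
Tool frame: the origin (TCP) lies at the very end of the fingers, on their centre line; the grasp point (between the pads) lies 19 mm behind it; z points along the fingers, y is the direction in which the jaws open and shut (so a half turn about z gives the same grasp; the last joint's range is limited). The gripper opens to 93 mm and grips with 3 to 60 N. Pads are 15 mm wide; open, the fingers measure 128 mm over their backs; the gripper's body (75 mm by 188 mm) begins 65 mm behind the grasp point.
Start: joints at [1.05, 0.259, 1.535, -0, 1.348, -0.203], TCP at [171.841, 522.471, 182.853] pointing down, gripper open.
Joint ranges: [-3.14, 3.14], [-0.91, 2.08], [0.19, 2.58], [-1.22, 4.36], [0.22, 2.71], [-3.12, 3.12]. Speed limits (rad/s): [2.57, 2.57, 3.14, 3.14, 3.14, 3.14].

### API

Orientations are given as [roll, pitch, yaw] about the fixed x, y, z axes, in that order (R = Rz(yaw) Ry(pitch) Rx(roll)).
In Python, from bench import robot gives the robot as it stands. The module is installed in compiled form; this text tells all that it offers. Calls block until the motion is done:
- robot.move_ptp(position, orientation): joint-space move of the TCP to a pose.
- robot.move_linear(position, ori=None, speed=150, f_stop=None): straight line of the TCP; ori=None keeps the orientation; speed is the mean speed in mm/s. With f_stop (N) it stops when the force on the tool has changed by that much, and returns True; else False.
- robot.move_j(angles): joint-space move.
- robot.move_gripper(opening): opening from 0.0 (shut) to 1.0 (fully open); the grip force is fixed at half the most; returns when the fingers have stopped.
- robot.sleep(seconds).
- robot.inverse_kinematics(position, orientation): joint angles nearest the present ones, or None.
- robot.get_image(name): name is "scene" or "top"; returns a dict with "img" (384x512x3 uint8, blue, green, red), "fovy" (degrees; the focal length in pixels is half the picture's height over the tangent of half this angle, whatever the lens; pixels are square), "cx", "cy" (the principal point, pixels), "eye" and "orientation" of the camera in the world. Camera axes: x right, y down, z forward; pixel columns grow to the right and rows downward; lengths in mm; the calibration is good to about 2 mm. A picture is of the moment at which its call begins. There is no depth.
A pose or a line that the arm cannot do raises robot.MotionError and nothing moves.
- robot.hand_in(): hands the job in, once; it reports no verdict.
Readings, each from a call of its own:
- robot.current_t(): time.
- robot.current_qpos(): joint angles.
- robot.current_joint_vel(): joint speeds.
- robot.current_joint_efforts(): joint torques, N m.
- robot.current_tcp_pos(): TCP position.
- robot.current_eef_rot(): TCP orientation.
- robot.current_contact_force(): force on the tool from outside, world axes, zero at the start.
- robot.current_ft_torque(): the same for the moment, N m.
- robot.current_gripper_width(): opening from 0.0 (shut) to 1.0 (fully open).
Only numpy, scipy, OpenCV 4.12 (cv2) and the standard library are available. Lean on these libraries where they do the work, as an engineer would, in place of code of your own. Each camera call takes 0.05 s, during which the arm holds its last target. There are 200 camera calls.

## Working session

There is one attempt and no reset: what is moved stays moved. The work goes in short steps, each a Python script; the robot and the scene stay as the last script left them, time stands still between calls to the robot, and variables do not carry over. Pictures are saved under pics/ and viewed, about 8 in all and at most 12, crops included, and the job is handed in when it is done.

```bash
mkdir -p pics
cat > h.py <<'E'
import numpy as np, cv2, pickle
from scipy.spatial.transform import Rotation as R
from bench import robot
def snap(n,tag):
    d=robot.get_image(n); cv2.imwrite(f'pics/{tag}.png',d['img']); pickle.dump(d,open(f'pics/{tag}.pkl','wb')); return d
def load(tag): return pickle.load(open(f'pics/{tag}.pkl','rb'))
def cam(d):
    f=d['img'].shape[0]/2/np.tan(np.radians(d['fovy'])/2)
    o=np.array(d['orientation'],float)
    M=o if o.shape==(3,3) else R.from_euler('xyz',o).as_matrix()
    return f,M,np.array(d['eye'],float)
def ray(d,uv,z):
    f,M,e=cam(d); uv=np.atleast_2d(np.array(uv,float))
    v=np.c_[(uv[:,0]-d['cx'])/f,(uv[:,1]-d['cy'])/f,np.ones(len(uv))]@M.T
    return e+v*((z-e[2])/v[:,2])[:,None]
def proj(d,P):
    f,M,e=cam(d); c=(np.atleast_2d(P)-e)@M
    return np.c_[d['cx']+f*c[:,0]/c[:,2],d['cy']+f*c[:,1]/c[:,2]]
E
python3 - <<'E'
from h import *
for n in('top','scene'):
    d=snap(n,n+'0'); print(n,{k:v for k,v in d.items() if k!='img'})
    cv2.imwrite(f'pics/{n}0b.png',cv2.resize(d['img'],(800,600),interpolation=cv2.INTER_CUBIC))
print(robot.current_eef_rot(),robot.current_t())
E
```

```text
top {'fovy': 43.70925467677394, 'cx': 253.4940451038924, 'cy': 196.8804593301871, 'eye': array([ 306.19751237, -125.36222482, 1366.21349149]), 'orientation': array([-2.93269669e+00, -1.51260198e-03, -1.50726294e+00])}
scene {'fovy': 53.8878528487876, 'cx': 250.05298080269648, 'cy': 190.88592429434328, 'eye': array([ 222.56016311, -796.23222952,  765.57546914]), 'orientation': array([-2.32898256, -0.00661018, -0.48923156])}
[-3.14001982e+00 -2.95760363e-04  2.82377390e+00] 0.1
```

View pics/top0b.png

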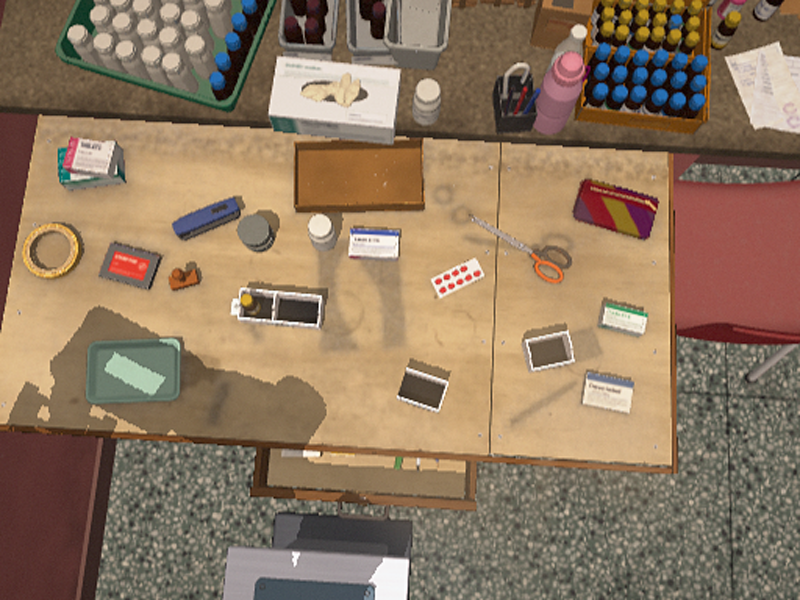

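View pics/scene0b.png

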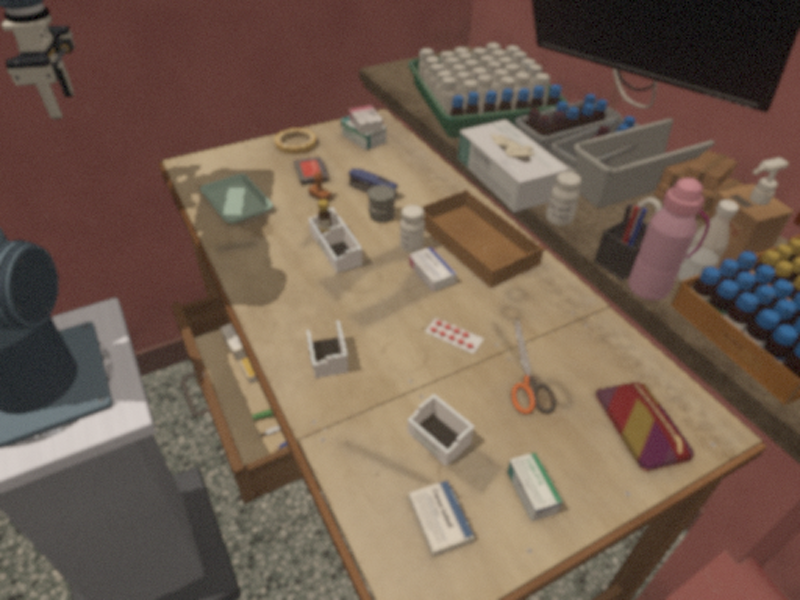

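The top view (800 px scale) shows the row at about (280,307) with its lug on the left. The three-walled bin is at (423,388) and seems open to the left. The four-walled spare is at (550,350). Next I'll zoom in on the row and the three-walled bin.

Run:
```python
from h import *
d=load('top0');im=d['img']
a=cv2.resize(im[180:216,145:212],None,fx=11,fy=11,interpolation=cv2.INTER_CUBIC)[:, :737]
b=cv2.resize(im[228:268,245:295],None,fx=5,fy=5,interpolation=cv2.INTER_CUBIC)
s=load('scene0')['img']; c=cv2.resize(s[195:245,190:230],None,fx=4,fy=4,interpolation=cv2.INTER_CUBIC)
W=np.zeros((600,740,3),np.uint8);W[:a.shape[0],:a.shape[1]]=a;W[400:600,:250]=b;W[400:600,300:460]=c
cv2.imwrite('pics/z1.png',W)
hsv=cv2.cvtColor(im,cv2.COLOR_BGR2HSV)
m=((hsv[...,1]<60)&(hsv[...,2]>150)).astype(np.uint8)
for nm,(r0,r1,c0,c1) in dict(row=(180,216,140,215),bin=(228,268,245,295)).items():
    q=np.zeros_like(m);q[r0:r1,c0:c1]=m[r0:r1,c0:c1]
    cs,_=cv2.findContours(q,cv2.RETR_EXTERNAL,cv2.CHAIN_APPROX_NONE)
    pts=np.vstack([k for k in cs if len(k)>8])
    r=cv2.minAreaRect(pts); bx=cv2.boxPoints(r); print(nm,r,bx.round(1).tolist()); print(ray(d,bx,36).round(1).tolist()); print(ray(d,bx,46).round(1).tolist())
```

```text
row ((176.44264221191406, 196.63113403320312), (57.30912399291992, 22.000185012817383), 5.194429397583008) [[146.89999389648438, 205.0], [148.89999389648438, 183.10000610351562], [206.0, 188.3000030517578], [204.0, 210.1999969482422]]
[[545.1, 190.0, 36.0], [608.9, 191.3, 36.0], [604.1, 27.3, 36.0], [540.5, 27.6, 36.0]]
[[543.3, 187.6, 46.0], [606.6, 188.9, 46.0], [601.9, 26.2, 46.0], [538.8, 26.5, 46.0]]
bin ((270.1000061035156, 249.20001220703125), (28.144268035888672, 21.187259674072266), 18.43494987487793) [[253.39999389648438, 254.8000030517578], [260.1000061035156, 234.6999969482422], [286.79998779296875, 243.60000610351562], [280.1000061035156, 263.70001220703125]]
[[424.1, -119.6, 36.0], [481.1, -134.7, 36.0], [461.0, -210.4, 36.0], [404.4, -194.7, 36.0]]
[[423.2, -119.7, 46.0], [479.8, -134.7, 46.0], [459.8, -209.8, 46.0], [403.6, -194.2, 46.0]]
```

View pics/z1.png

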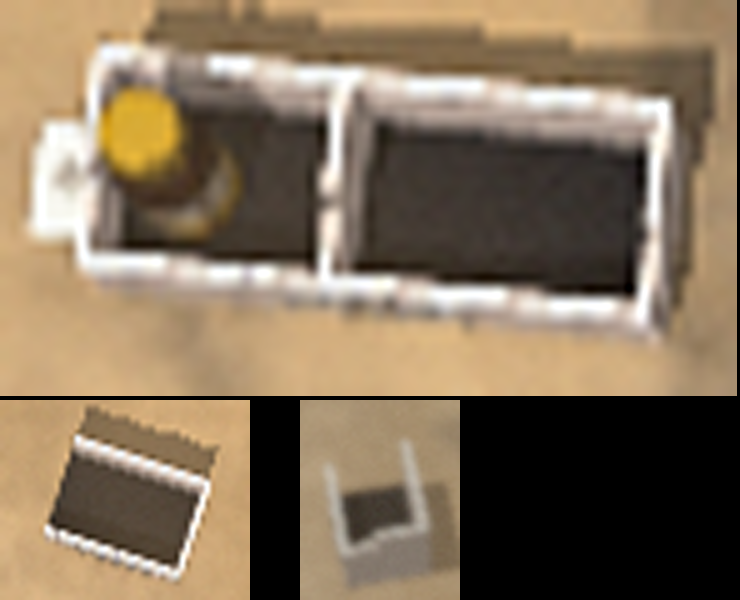

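The zoom confirms that the loose bin's missing wall is on the left, facing the row, with its higher wall away from the robot. That is the same sense as the row. Next I'll do subpixel ridge fits and locate the obstacles.

```bash
cat > m.py <<'E'
from h import *
def ridge(d,p,q,half=2.5,trim=.12,n=40):
    """refine wall-top centre line p->q (pixels): brightness centroid across, line fit"""
    g=d['img'].min(2).astype(np.float32); p,q=np.array(p,float),np.array(q,float)
    for _ in range(3):
        t=(q-p)/np.linalg.norm(q-p); nrm=np.array([-t[1],t[0]])
        s=np.linspace(trim,1-trim,n); o=np.arange(-half,half+.01,.1)
        P=(p+(q-p)*s[:,None])[:,None]+o[None,:,None]*nrm
        v=cv2.remap(g,P[...,0].astype(np.float32),P[...,1].astype(np.float32),cv2.INTER_LINEAR)
        w=np.clip(v-.75*v.max(1,keepdims=True),0,None); c=(w*o).sum(1)/w.sum(1)
        k=np.polyfit(s,c,1); r=c-np.polyval(k,s); ok=abs(r)<2*r.std()+1e-6; k=np.polyfit(s[ok],c[ok],1)
        p,q=p+nrm*np.polyval(k,0),q+nrm*np.polyval(k,1)
    return p,q,r.std()
def frame(d,f,b,e=None):
    """f,b: front / back ridge ends (left,right) ; e: right end wall ridge (back,front) -> yaw, centre-line x, outer right end y"""
    f=ridge(d,*f);b=ridge(d,*b);F=ray(d,f[:2],36)[:,:2];B=ray(d,b[:2],46)[:,:2]
    yf,yb=[np.arctan2(-(L[0]-L[1])[0],(L[0]-L[1])[1]) for L in(F,B)]; yaw=(yf+yb)/2
    ax=np.array([np.cos(yaw),np.sin(yaw)]);ay=np.array([-ax[1],ax[0]])
    xf,xb=(F@ax).mean(),(B@ax).mean(); out=dict(yf=yf,yb=yb,yaw=yaw,depth=xb-xf+4,xc=(xf+xb)/2,res=(f[2],b[2]))
    if e is not None:
        e=ridge(d,*e);E=np.vstack([ray(d,e[0],46),ray(d,e[1],36)])[:,:2]; yr=(E@ay).mean()-2
        out.update(yr=yr,pR=ax*out['xc']+ay*yr,resE=e[2])
    out.update(ax=ax,ay=ay); return out
E
python3 - <<'E'
from m import *
d=load('top0')
A=lambda u,v:((u+.5)/11-.5+145,(v+.5)/11-.5+180)
Bp=lambda u,v:((u+.5)/5-.5+245,(v-400+.5)/5-.5+228)
row=frame(d,(A(90,263),A(648,318)),(A(105,58),A(665,107)),(A(662,110),A(648,310)))
bn=frame(d,(Bp(47,532),Bp(178,574)),(Bp(77,441),Bp(205,485)),(Bp(205,487),Bp(180,572)))
for n,o in(('row',row),('bin',bn)):
    print(n,{k:np.round(v,4) for k,v in o.items()})
print('bin centre',bn['pR']+40*bn['ay'])
c=lambda u,v:(u*.64,v*.64)
for n,p,z in(('white bottle top',(320,222),88),('tin top',(256,226),61),('carton',(350,228),26),('carton',(400,231),26),('carton',(349,249),26),('carton',(399,257),26)): print(n,ray(d,c(*p),z).round(0))
E
```

```text
row {'yf': np.float64(-0.034), 'yb': np.float64(-0.0366), 'yaw': np.float64(-0.0353), 'depth': np.float64(56.0413), 'xc': np.float64(570.7992), 'res': array([0.2337, 0.2339]), 'yr': np.float64(47.9599), 'pR': array([572.1365,  27.7796]), 'resE': np.float64(0.1387), 'ax': array([ 0.9994, -0.0353]), 'ay': array([0.0353, 0.9994])}
bin {'yf': np.float64(-0.2605), 'yb': np.float64(-0.2613), 'yaw': np.float64(-0.2609), 'depth': np.float64(55.5476), 'xc': np.float64(469.7549), 'res': array([0.1181, 0.0741]), 'yr': np.float64(-85.0528), 'pR': array([ 431.9198, -203.3445]), 'resE': np.float64(0.1279), 'ax': array([ 0.9662, -0.2579]), 'ay': array([0.2579, 0.9662])}
bin centre [ 442.23748124 -164.6980827 ]
white bottle top [[724.  36.  88.]]
tin top [[718. 155.  61.]]
carton [[737. -13.  26.]]
carton [[ 737. -107.   26.]]
carton [[696. -15.  26.]]
carton [[ 686. -109.   26.]]
```

Run:
```python
from h import *
th=-.2609; c=[442.24,-164.7]
best=None
for s in(1,-1):
    o=[np.pi,0,th+s*np.pi/2]; q=robot.inverse_kinematics([*c,120],o); q2=robot.inverse_kinematics([574,-12,60],[np.pi,0,-.0353+s*np.pi/2]); print(s,q,q2)
    if q is not None and q2 is not None and (best is None or abs(q[5])<abs(best[0][5])): best=(q,o,s)
o=best[1]; print('use',best[2])
robot.move_ptp([*c,120],o)
print(robot.current_contact_force())
print('stop',robot.move_linear([*c,8],speed=120,f_stop=8))
robot.move_gripper(0.0)
print(robot.current_gripper_width()*93,robot.current_tcp_pos(),robot.current_contact_force(),robot.current_t())
robot.move_linear([*c,50],speed=100)
print(robot.current_gripper_width()*93,robot.current_tcp_pos(),robot.current_contact_force(),robot.current_eef_rot(),robot.current_t())
d=snap('scene','s1'); t=snap('top','t1')
cv2.imwrite('pics/v1.png',np.hstack([cv2.resize(t['img'][195:285,210:330],(480,360)),cv2.resize(d['img'][120:270,140:260],(288,360))]))
```

```text
1 [-0.59351008  0.17372917  1.808214    0.          1.15964948 -0.33261008] [-2.15110578e-01  4.09517476e-01  1.63895559e+00 -4.44089210e-16
  1.09311958e+00 -1.79810578e-01]
-1 [-5.93510084e-01  1.73729173e-01  1.80821400e+00 -4.44089210e-16
  1.15964948e+00  2.80898257e+00] [-2.15110578e-01  4.09517476e-01  1.63895559e+00 -4.44089210e-16
  1.09311958e+00  2.96178208e+00]
use 1
[0.01390801 0.16531716 0.18808775]
stop False
2.488291972215274 [ 442.38340409 -164.82796147    8.10960035] [ 1.51435995 -1.39368281  1.46378409] 5.1667
2.99910736907356 [ 441.64324059 -164.31675851   49.56158371] [-0.300699    0.07184811 -2.2660181 ] [-3.14061625e+00 -3.08707775e-04  1.30989768e+00] 5.7333
```

View pics/v1.png

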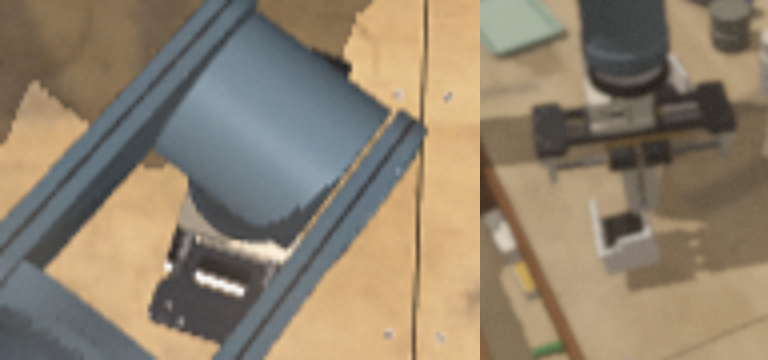

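The crop shows the fingers nearly shut at the bin's back side, and the width reads 3 mm. It looks as if they hold a single wall. I'll project the TCP into the images to check where they are.

Run:
```python
from h import *
s=load('s1');t=load('t1')
p=robot.current_tcp_pos();print(p,robot.current_gripper_width(),robot.current_contact_force(),robot.current_ft_torque())
th=-.2609;ax=np.array([np.cos(th),np.sin(th),0]);ay=np.array([-ax[1],ax[0],0])
x0,y0,k=165,150,8
im=cv2.resize(s['img'][y0:y0+72,x0:x0+96],None,fx=k,fy=k,interpolation=cv2.INTER_CUBIC)
def dot(P,c):
    u=proj(s,P)[0]; print(u); cv2.circle(im,(int((u[0]-x0+.5)*k),int((u[1]-y0+.5)*k)),5,c,-1)
dot(p,(0,0,255));dot(np.array(p)+[0,0,60],(0,0,255))
c0=np.array([p[0],p[1],p[2]-8])
for a,b,z in((-28,-40,36),(28,-40,46),(-28,40,36),(28,40,46),(-28,-40,0)): dot(c0+a*ax+b*ay+[0,0,z],(0,255,0))
cv2.imwrite('pics/v2.png',im)
```

```text
[ 441.37889056 -164.13752058   49.12104225] 0.030938791533730303 [-0.6906163   0.02816093 -1.85470587] [-0.08878339 -0.01315356  0.0017997 ]
[207.83293893 216.27990981]
[206.12237128 199.72426284]
[198.02880496 222.12925423]
[220.54095326 215.60578896]
[194.03298168 199.55486551]
[215.25620959 193.46734944]
[199.29712349 231.76438644]
```

View pics/v2.png

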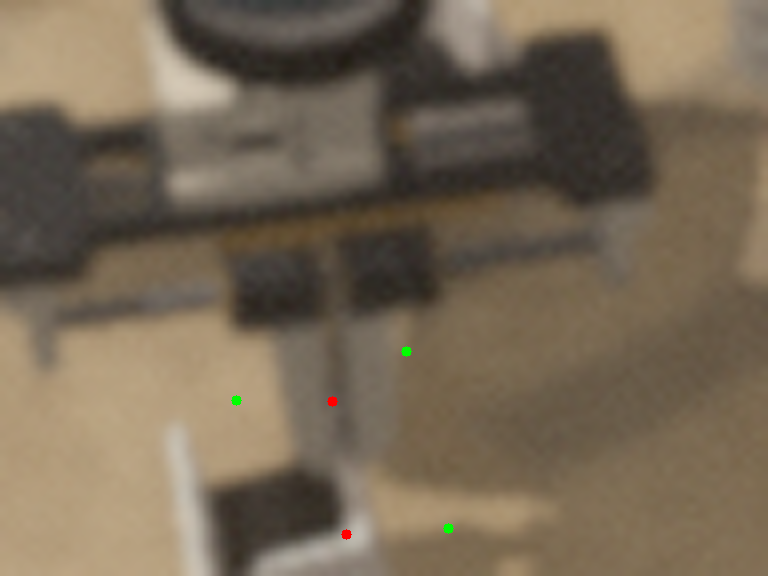

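Run:
```python
from h import *
s=load('scene0');t=load('top0')
th=-.2609;ax=np.array([np.cos(th),np.sin(th),0]);ay=np.array([-ax[1],ax[0],0]);c0=np.array([442.24,-164.7,0])
def draw(d,x0,y0,w,h,k,c0,ax,ay,hw):
    im=cv2.resize(d['img'][y0:y0+h,x0:x0+w],None,fx=k,fy=k,interpolation=cv2.INTER_CUBIC)
    for a,b,z in((-28,-hw,36),(28,-hw,46),(-28,hw,36),(28,hw,46)):
        u=proj(d,c0+a*ax+b*ay+[0,0,z])[0]; cv2.circle(im,(int((u[0]-x0+.5)*k),int((u[1]-y0+.5)*k)),3,(0,255,0),-1)
    return im
a=draw(s,180,190,60,60,6,c0,ax,ay,40)
b=draw(t,240,220,60,60,6,c0,ax,ay,40)
th=-.0353;ax=np.array([np.cos(th),np.sin(th),0]);ay=np.array([-ax[1],ax[0],0])
c1=np.array([572.1,27.8,0])+75*ay
c=draw(s,185,125,60,40,6,c1,ax,ay,75)
W=np.zeros((600,720,3),np.uint8);W[:360,:360]=a;W[:360,360:]=b;W[360:,:360]=c
W[360:600,360:]=cv2.resize(load('s1')['img'][185:225,185:245],(360,240),interpolation=cv2.INTER_CUBIC)
cv2.imwrite('pics/v3.png',W)
```

```text
(no output)
```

View pics/v3.png

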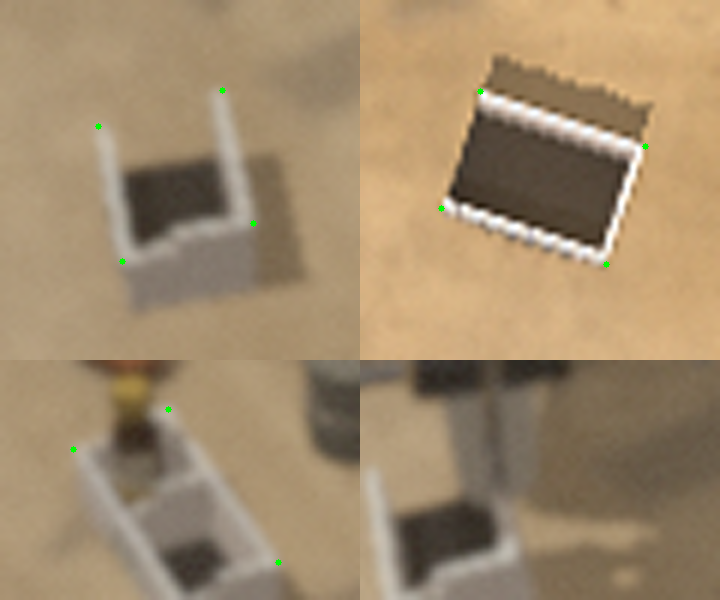

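Both views agree on the bin pose I estimated, so the calibration is good. The lifted bin has shifted about 28 mm along its −x, so only its back wall is held. I'll set it down, open a little, rise, and check what the gripper does when it opens.

Run:
```python
from h import *
p=[442.24,-164.7]
print('stop',robot.move_linear([*p,8],speed=60,f_stop=6),robot.current_tcp_pos(),robot.current_contact_force())
robot.move_gripper(0.25); print('w',robot.current_gripper_width())
robot.move_linear([*p,130],speed=200)
robot.move_gripper(1.0); print('w',robot.current_gripper_width(),robot.current_contact_force(),robot.current_t())
s=snap('scene','s2')
x0,y0=150,120
cv2.imwrite('pics/v4.png',cv2.resize(s['img'][y0:y0+110,x0:x0+110],(600,600),interpolation=cv2.INTER_CUBIC))
for dx in(46,-46):
    th=-.2609; print(proj(s,np.array(robot.current_tcp_pos())+dx*np.array([np.cos(th),np.sin(th),0])))
```

```text
stop True [ 441.88504118 -164.5502914     7.87069518] [0.04582791 0.18784247 4.24161028]
w 0.24794444467486954
w 0.9978279328350905 [ 0.1312779   0.48380795 -0.94856686] 9.0417
[[224.59604478 190.77589496]]
[[186.9036112  196.54862392]]
```

View pics/v4.png

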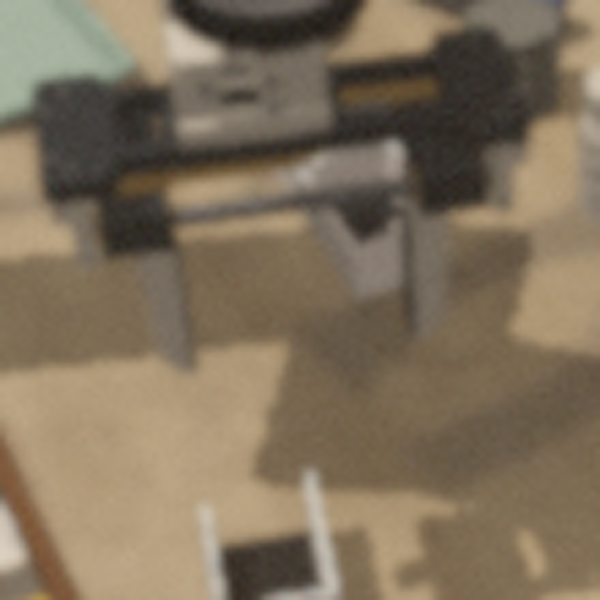

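The gripper now opens fully to 93 mm. I don't know its opening at the first grasp because I didn't read it beforehand. I'll move aside toward the target and re-measure the bin in the top view.

Run:
```python
from m import *
robot.move_ptp([560,60,150],[np.pi,0,-.0353+np.pi/2])
print(robot.current_t(),robot.current_gripper_width())
d=snap('top','t3'); snap('scene','s3')
x0,y0=225,215
im=cv2.resize(d['img'][y0:y0+60,x0:x0+80],None,fx=10,fy=10,interpolation=cv2.INTER_CUBIC)
cv2.imwrite('pics/v5.png',im)
```

```text
10.0917 0.9992103095666858
```

View pics/v5.png

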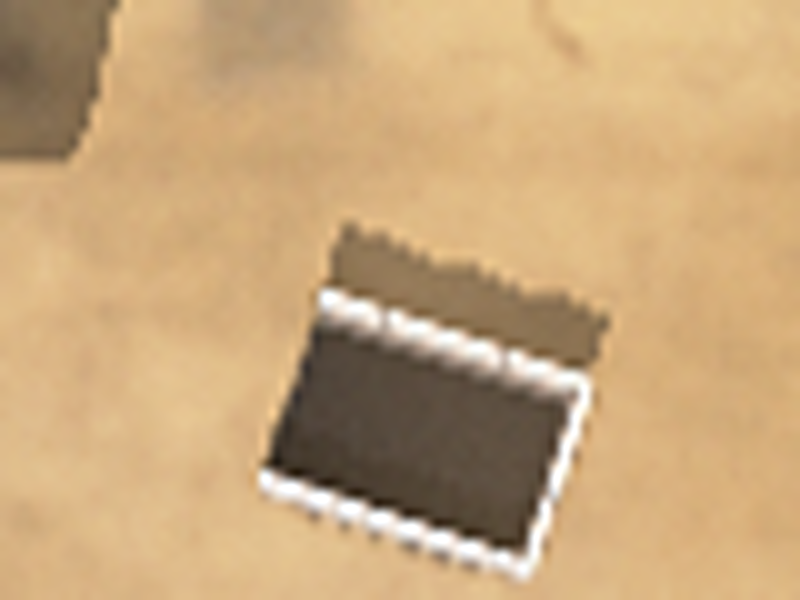

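Run:
```python
from m import *
d=load('t3'); C=lambda u,v:((u+.5)/10-.5+225,(v+.5)/10-.5+215)
b=frame(d,(C(265,480),C(528,568)),(C(322,298),C(588,378)),(C(586,382),C(530,566)))
c=b['pR']+40*b['ay']; th=b['yaw']; print({k:np.round(v,4) for k,v in b.items()},c)
assert abs(b['depth']-56)<2
o=[np.pi,0,th+np.pi/2]
robot.move_ptp([*c,100],o); print('w',robot.current_gripper_width(),robot.current_tcp_pos())
print('stop',robot.move_linear([*c,8],speed=120,f_stop=8),'w',robot.current_gripper_width(),robot.current_contact_force())
robot.move_gripper(0.5); w=robot.current_gripper_width()*93; print('grip',w,robot.current_tcp_pos(),robot.current_contact_force(),robot.current_t())
if abs(w-56)<3:
    robot.move_gripper(0.3); z=robot.current_tcp_pos()[2]
    robot.move_linear([*c,60],speed=150)
    print('grip',robot.current_gripper_width()*93,robot.current_tcp_pos(),robot.current_contact_force(),robot.current_t(),'zg',z)
```

```text
{'yf': np.float64(-0.2584), 'yb': np.float64(-0.2605), 'yaw': np.float64(-0.2594), 'depth': np.float64(56.1175), 'xc': np.float64(443.9238), 'res': array([0.0928, 0.1386]), 'yr': np.float64(-85.5233), 'pR': array([ 407.1253, -196.5491]), 'resE': np.float64(0.1277), 'ax': array([ 0.9665, -0.2565]), 'ay': array([0.2565, 0.9665])} [ 417.38722914 -157.88785852]
w 1.0019748711146812 [ 418.0549557  -158.07208694  100.44390948]
stop False w 0.9988939184345021 [ 0.1351115  -0.16455255  0.38967654]
grip 46.745724464216245 [ 417.71745663 -158.11077091    8.09929232] [ 1.05314072 -0.01068251  0.16916566] 13.0417
```

The jaws passed 56 mm without meeting the bin. In the last scene picture the fingertips also sat about 10 px (about 35 mm) above the reported TCP. So the fingers are riding over the 36 mm front wall and catching only the 46 mm back wall. I'll open and probe down to the desk with a force stop to find the true tip height.

Run:
```python
from m import *
robot.move_gripper(1.0)
c=[417.4,-157.9]
st=robot.move_linear([*c,-40],speed=40,f_stop=5)
print('stop',st,robot.current_tcp_pos(),robot.current_contact_force(),robot.current_gripper_width(),robot.current_t())
s=snap('scene','s4')
cv2.imwrite('pics/v6.png',cv2.resize(s['img'][150:250,140:260],(720,600),interpolation=cv2.INTER_CUBIC))
```

```text
stop True [ 417.15053886 -157.73018222  -35.48328898] [-0.98847537  0.29948805  5.17201421] 1.0017923890184246 14.9333
```

View pics/v6.png

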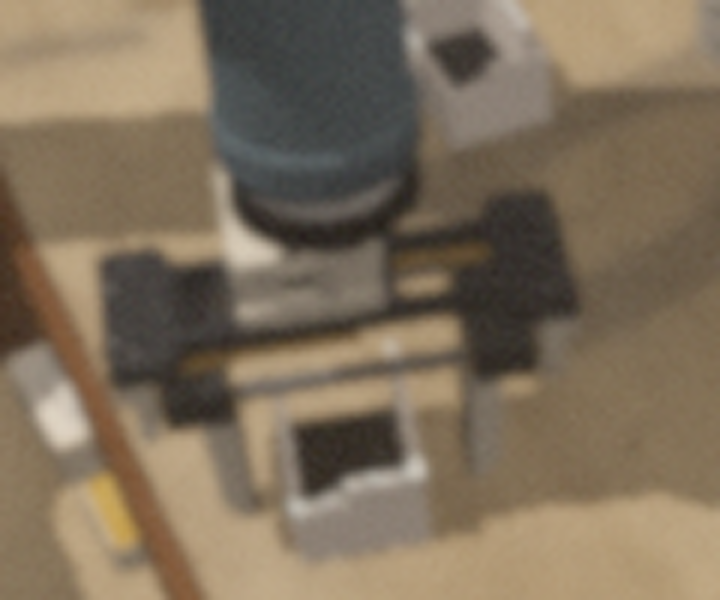

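The fingers now straddle the bin and touch the desk at a reported z of −35.4, so the true tip is about 35 mm above the reported one. I'll raise 8 mm and grip.

Run:
```python
from m import *
c=[417.4,-157.9]
robot.move_linear([*c,-27],speed=60)
robot.move_gripper(0.3); w=robot.current_gripper_width()*93; p=robot.current_tcp_pos()
print('grip',w,p,robot.current_contact_force(),robot.current_t())
if abs(w-56)<3:
    robot.move_linear([p[0],p[1],35],speed=150)
    print('lifted',robot.current_gripper_width()*93,robot.current_contact_force())
    th=-.0353; ay=np.array([-np.sin(th),np.cos(th)]); T=np.array([572.14,27.78])-40*ay
    o=[np.pi,0,th+np.pi/2]; A=T-30*ay
    robot.move_ptp([*A,35],o); q=robot.current_tcp_pos(); print(q,A,robot.current_gripper_width()*93,robot.current_eef_rot(),robot.current_t())
    robot.sleep(.2); print(robot.current_tcp_pos())
    print('down',robot.move_linear([*A,-26.3],speed=80,f_stop=6),robot.current_tcp_pos(),robot.current_contact_force(),robot.current_t())
    s=snap('scene','s5')
    cv2.imwrite('pics/v7.png',cv2.resize(s['img'][100:200,160:280],(720,600),interpolation=cv2.INTER_CUBIC))
```

```text
grip 55.449038471603586 [ 416.87324747 -157.56379537  -27.21384363] [-1.04609647 -0.06674923 -0.05385184] 15.9583
lifted 55.84491844065753 [-0.08479331  1.12246722 -2.75742467]
[568.20876712 -42.06111838  33.61025466] [569.66951315 -42.17639138] 55.75574693879109 [-3.13840710e+00 -1.38627144e-04  1.53604987e+00] 17.3167
[568.71262915 -43.38462426  34.91937851]
down True [568.3133853  -41.89436961 -27.28363467] [-0.19751794  0.36977785  4.45971299] 18.2833
```

View pics/v7.png

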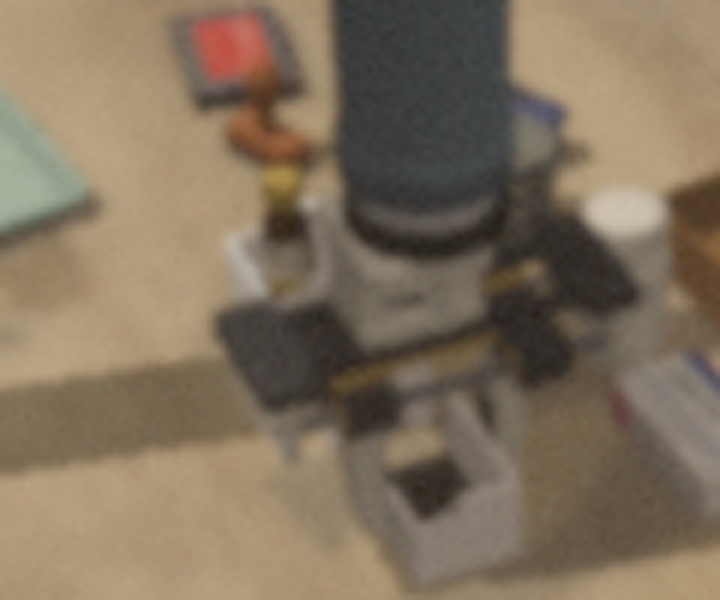

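Run:
```python
from m import *
th=-.0353; ay=np.array([-np.sin(th),np.cos(th)]); ax=np.array([ay[1],-ay[0]])
T=np.array([572.14,27.78])-40*ay; A=T-30*ay+1.2*ax
robot.move_linear([*A,-26.6],speed=30); robot.sleep(.2)
P=np.mean([robot.current_tcp_pos() for _ in range(5)],0); print('off x',(P[:2]-T)@ax,'y',(P[:2]-T)@ay,P[2],robot.current_contact_force())
B=T+10*ay+1.2*ax
print('push',robot.move_linear([*B,-26.6],speed=30,f_stop=8))
P=np.mean([robot.current_tcp_pos() for _ in range(5)],0); print('off x',(P[:2]-T)@ax,'y',(P[:2]-T)@ay,P[2],robot.current_contact_force(),robot.current_ft_torque(),robot.current_eef_rot()[2],th+np.pi/2,robot.current_t())
```

```text
off x 0.7741950176582306 y -29.888129503082972 -27.04011995360151 [ 0.03053142 -0.02831775 -3.31504114]
push True
off x 0.8308300154008921 y 0.7624268812527387 -27.020679119898027 [ 0.96657105 -2.595851   -1.84757915] [-0.46081819  0.06486717  0.03806894] 1.537091030488813 1.5354963267948967 19.8083
```

Run:
```python
from m import *
robot.move_gripper(0.85)
p=robot.current_tcp_pos(); robot.move_linear([p[0],p[1],60],speed=150)
robot.move_ptp([420,-250,130],[np.pi,0,np.pi/2-.5]); print(robot.current_t())
d=snap('top','t6'); snap('scene','s6')
x0,y0=140,175
im=cv2.resize(d['img'][y0:y0+45,x0:x0+100],None,fx=8,fy=8,interpolation=cv2.INTER_CUBIC)
s=load('s6'); i2=cv2.resize(s['img'][115:175,170:260],None,fx=4,fy=4,interpolation=cv2.INTER_CUBIC)
W=np.zeros((600,800,3),np.uint8);W[:360]=im;W[360:600,:360]=i2
cv2.imwrite('pics/v8.png',W)
```

```text
22.2667
```

View pics/v8.png

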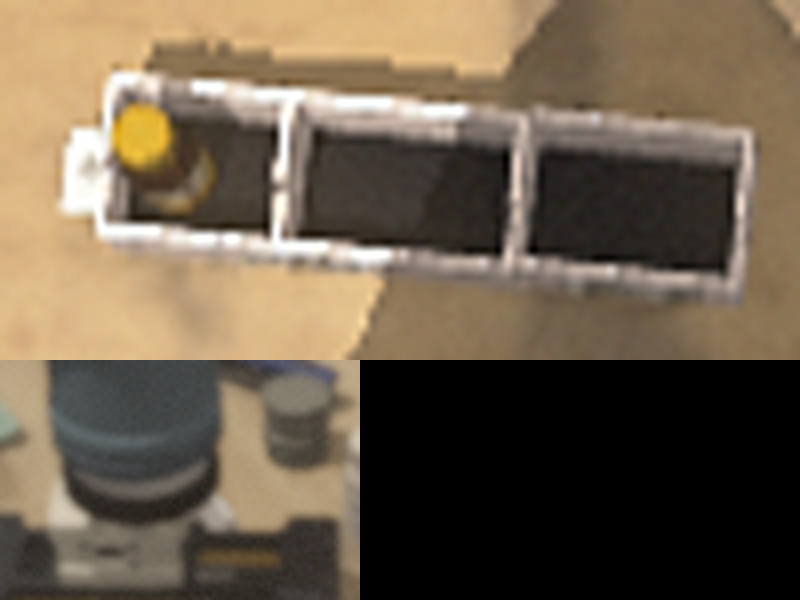

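The bin sits against the row's end with no visible gap and looks flush. I'll put numbers on it, using the same row walls as the reference.

Run:
```python
from m import *
d=load('t6'); C=lambda u,v:((u+.5)/8-.5+140,(v+.5)/8-.5+175)
r=frame(d,(C(108,233),C(510,268)),(C(112,83),C(525,113)))
r2=frame(d,(C(385,257),C(510,268)),(C(470,110),C(525,113)))
b=frame(d,(C(520,265),C(738,286)),(C(530,115),C(750,135)),(C(748,137),C(738,284)))
for o in(r,b): print({k:np.round(v,4) for k,v in o.items()})
ax=np.array([np.cos(-.0353),np.sin(-.0353)]);ay=np.array([-ax[1],ax[0]])
e=b['pR']-np.array([572.14,27.78]); print('bin right end rel row end: x',e@ax,'y',e@ay,'(want 0,-80)')
# edge step: per-line local offsets between row and bin lines
for nm,z,(p,q),(u,v) in(('front',36,(C(108,233),C(510,268)),(C(520,265),C(738,286))),('back',46,(C(112,83),C(525,113)),(C(530,115),C(750,135)))):
    P=ray(d,ridge(d,p,q)[:2],z)[:,:2]@np.c_[ax,ay]; Q=ray(d,ridge(d,u,v)[:2],z)[:,:2]@np.c_[ax,ay]
    k=np.polyfit(P[:,1],P[:,0],1); print(nm,'step',Q[:,0]-np.polyval(k,Q[:,1]),k[0])
```

```text
{'yf': np.float64(-0.0324), 'yb': np.float64(-0.0344), 'yaw': np.float64(-0.0334), 'depth': np.float64(56.0082), 'xc': np.float64(570.9835), 'res': array([0.2418, 0.2296]), 'ax': array([ 0.9994, -0.0334]), 'ay': array([0.0334, 0.9994])}
{'yf': np.float64(-0.0309), 'yb': np.float64(-0.0391), 'yaw': np.float64(-0.035), 'depth': np.float64(56.0905), 'xc': np.float64(572.6171), 'res': array([0.1635, 0.1299]), 'yr': np.float64(-32.6608), 'pR': array([571.1218, -52.6973]), 'resE': np.float64(0.1607), 'ax': array([ 0.9994, -0.035 ]), 'ay': array([0.035 , 0.9994])}
bin right end rel row end: x 1.82267668789471 y -80.46313095234757 (want 0,-80)
front step [1.43327077 1.54661297] -0.002903812932151287
back step [1.9872319  1.61632288] -0.0009093252766659146
```

The bin stands about 1.6 mm too far back, and there's time to mend that. I'll regrip, shift it −1.6 mm in x, press it up to the row again and release.

Run:
```python
from m import *
th=-.0353; ay=np.array([-np.sin(th),np.cos(th)]); ax=np.array([ay[1],-ay[0]])
T=np.array([572.14,27.78])-40*ay; o=[np.pi,0,th+np.pi/2]
def off():
    P=np.mean([robot.current_tcp_pos() for _ in range(5)],0); return np.array([(P[:2]-T)@ax,(P[:2]-T)@ay,P[2]])
cmd=lambda x,y:T+x*ax+y*ay
X=-.4
robot.move_ptp([*cmd(X,.5),40],o)
print('down',robot.move_linear([*cmd(X,.5),-26.6],speed=110,f_stop=8),off())
robot.move_gripper(0.3); print('w',robot.current_gripper_width()*93,off(),robot.current_t())
for _ in range(2):
    X+=-.8-off()[0]; robot.move_linear([*cmd(X,.5),-26.6],speed=15); robot.sleep(.15); print(off(),X)
print('push',robot.move_linear([*cmd(X,7),-26.6],speed=25,f_stop=7),off(),robot.current_t())
robot.move_gripper(0.85); p=robot.current_tcp_pos(); robot.move_linear([p[0],p[1],60],speed=180)
robot.move_ptp([400,-200,130],[np.pi,0,np.pi/2-.5]); print(robot.current_t())
d=snap('top','t7')
C=lambda u,v:((u+.5)/8-.5+140,(v+.5)/8-.5+175)
for nm,z,(p,q),(u,v) in(('front',36,(C(108,233),C(510,268)),(C(520,265),C(738,288))),('back',46,(C(112,83),C(525,113)),(C(530,117),C(750,137)))):
    P=ray(d,ridge(d,p,q)[:2],z)[:,:2]@np.c_[ax,ay]; Q=ray(d,ridge(d,u,v)[:2],z)[:,:2]@np.c_[ax,ay]
    k=np.polyfit(P[:,1],P[:,0],1); print(nm,'step',Q[:,0]-np.polyval(k,Q[:,1]),k[0])
b=frame(d,(C(520,265),C(738,288)),(C(530,117),C(750,137)),(C(748,137),C(738,286)))
e=b['pR']-np.array([572.14,27.78]); print('end: x',e@ax,'y',e@ay,'yaw',b['yaw'],b['depth'])
cv2.imwrite('pics/v9.png',cv2.resize(d['img'][175:220,140:240],None,fx=8,fy=8,interpolation=cv2.INTER_CUBIC))
```

```text
down False [ 1.02032135e-01  3.01305010e-03 -2.60799566e+01]
w 56.07606741102438 [  0.17131669   0.46914159 -26.06614478] 24.7583
[ -0.23616451   0.42007679 -26.00758255] -1.3713166888418833
[ -0.72529024   0.34208694 -26.0237766 ] -1.9351521783198282
push True [ -0.81625057   0.36221488 -25.98279284] 25.7667
28.0333
front step [-0.25464075 -0.41543525] -0.002894340417860951
back step [-0.56991624 -0.15343831] -0.0029257087936446035
end: x 0.1556391309593622 y -80.2063693926592 yaw -0.03076274637374566 56.02930170225022
```

View pics/v9.png

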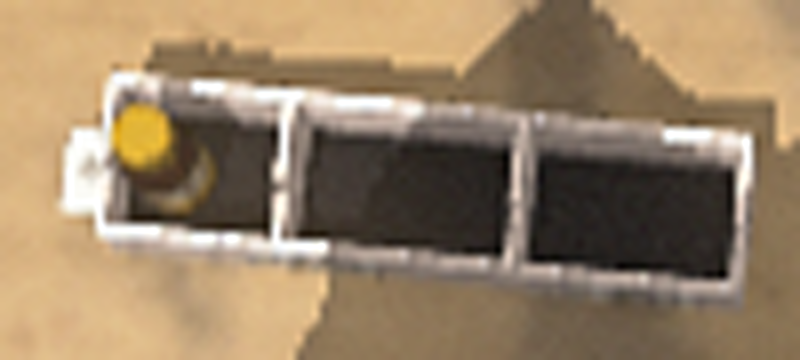

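The bin is now flush to within about 0.4 mm, with no visible gap, and the robot is clear of everything. Handing in.

```bash
python3 -c "
from bench import robot
print(robot.current_t(),robot.current_contact_force()); robot.hand_in()"
```

```text
28.0833 [-0.41331707 -0.01572665  0.52351223]
the job is handed in; nothing more can be done
```

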